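# Set out the smoky glass diamonds by size

## Task

Lay out the four smoky brown glass diamonds for the border panel in order of size along the wooden rail, one flat and centred on each white disc: the smallest on the disc beside the nail tin, the largest on the disc at the far end from the tin. Leave the blue diamond lying where it is.

Things in the scene. Friction and masses are not known exactly. Their poses are not given: they have to be found in the camera images.
- diamond_small: The smallest of four smoky brown glass diamonds (flat rhombus slabs): 34 mm point to point along its x, 25 mm along its y, 20 mm between facing parallel sides, 14 mm thick (top 2 mm bevelled), about 15 g. Origin: centre of underside, z up. Its sides run 36 degrees either way from x, so grip it by closing along a line 54 degrees either way from x.
- diamond_medium: The second smallest of four smoky brown glass diamonds (flat rhombus slabs): 49 mm point to point along its x, 36 mm along its y, 29 mm between facing parallel sides, 14 mm thick (top 2 mm bevelled), about 31 g. Origin: centre of underside, z up. Its sides run 36 degrees either way from x, so grip it by closing along a line 54 degrees either way from x.
- diamond_large: The second largest of four smoky brown glass diamonds (flat rhombus slabs): 65 mm point to point along its x, 47 mm along its y, 38 mm between facing parallel sides, 14 mm thick (top 2 mm bevelled), about 53 g. Origin: centre of underside, z up. Its sides run 36 degrees either way from x, so grip it by closing along a line 54 degrees either way from x.
- diamond_largest: The largest of four smoky brown glass diamonds (flat rhombus slabs): 80 mm point to point along its x, 58 mm along its y, 47 mm between facing parallel sides, 14 mm thick (top 2 mm bevelled), about 81 g. Origin: centre of underside, z up. Its sides run 36 degrees either way from x, so grip it by closing along a line 54 degrees either way from x.
- diamond_blue: A cobalt blue glass diamond of the same kind, 33 mm between facing sides, 56 mm by 41 mm point to point, 14 mm thick, lying among the brown ones. It does not belong to the set and stays where it lies. Origin at the centre of its underside.
- disc_a: White round mark, 50 mm across, at the rail's left end as the robot sees it (+y); one of four in a row, 90 mm apart, fixed on a flat wooden rail (100 x 370 mm, 12 mm high) beyond the loose diamonds. Origin: centre of its underside, on the rail; its upper face is 2 mm above that, 14 mm above the table. x points across the rail away from the robot, y along the row to the left.
- disc_b: White round mark, 50 mm across, second from the left; one of four in a row, 90 mm apart, fixed on a flat wooden rail (100 x 370 mm, 12 mm high) beyond the loose diamonds. Origin: centre of its underside, on the rail; its upper face is 2 mm above that, 14 mm above the table. x points across the rail away from the robot, y along the row to the left.
- disc_c: White round mark, 50 mm across, third from the left; one of four in a row, 90 mm apart, fixed on a flat wooden rail (100 x 370 mm, 12 mm high) beyond the loose diamonds. Origin: centre of its underside, on the rail; its upper face is 2 mm above that, 14 mm above the table. x points across the rail away from the robot, y along the row to the left.
- disc_d: White round mark, 50 mm across, at the rail's right end (-y); one of four in a row, 90 mm apart, fixed on a flat wooden rail (100 x 370 mm, 12 mm high) beyond the loose diamonds. Origin: centre of its underside, on the rail; its upper face is 2 mm above that, 14 mm above the table. x points across the rail away from the robot, y along the row to the left.
- nail_tin: Closed tin of horseshoe nails, red lid, brass latch, nails on top; 77 x 52 mm, 39 mm high, fixed just past one end of the rail, 90 mm from the nearest disc (centres): next to disc_a or disc_d, changing from start to start. A loose chrome guard, 42 mm high, stands likewise at the other end. Origin: centre of its underside.
Not all that is in view belongs to the job. What is shaped like the diamond_large but turquoise is not meant.

How it is judged:
At the end, for the whole second after the job is handed in: From the disc beside the nail tin onward the discs carry the brown diamonds from smallest to largest, each within 12 mm of its disc's centre, flat on it (tilt under 0.1 rad, underside under 6 mm above the disc's origin) and at rest; the blue diamond within 15 mm of its start (((horizontal distance between nail_tin and disc_a below 0.2 m and horizontal distance between diamond_small and disc_a below 0.012 m and z of diamond_small in the frame of disc_a below 0.006 m and horizontal distance between diamond_medium and disc_b below 0.012 m and z of diamond_medium in the frame of disc_b below 0.006 m and horizontal distance between diamond_large and disc_c below 0.012 m and z of diamond_large in the frame of disc_c below 0.006 m and horizontal distance between diamond_largest and disc_d below 0.012 m and z of diamond_largest in the frame of disc_d below 0.006 m) or (horizontal distance between nail_tin and disc_d below 0.2 m and horizontal distance between diamond_small and disc_d below 0.012 m and z of diamond_small in the frame of disc_d below 0.006 m and horizontal distance between diamond_medium and disc_c below 0.012 m and z of diamond_medium in the frame of disc_c below 0.006 m and horizontal distance between diamond_large and disc_b below 0.012 m and z of diamond_large in the frame of disc_b below 0.006 m and horizontal distance between diamond_largest and disc_a below 0.012 m and z of diamond_largest in the frame of disc_a below 0.006 m)) and angle between each of diamond_small, diamond_medium, diamond_large, diamond_largest's own z axis and vertical below 0.1 rad and linear speed of each of diamond_small, diamond_medium, diamond_large, diamond_largest below 0.02 m/s and distance of diamond_blue from where it was at the start of the episode below 0.015 m); the robot touches nothing.
It fails at once if the blue diamond is pushed or carried off its place (distance of diamond_blue from where it was at the start of the episode above 0.015 m).
It also fails if it takes over 86 s, if anything falls off the work surface, if the arm or the gripper's body presses on something with over 40 N, if the wrist force passes 120 N, or if a joint passes its speed limit or range.

## Robot

A 6-joint arm with a two-finger parallel gripper is mounted at the origin on the work surface. World frame = base frame: x ahead of the robot, y to its left, z up, the work surface at z = 0. Lengths are in m, angles in rad, forces in N, time in s.
With the tool pointing down it reaches from about 0.275 to 0.725 m from the base axis. Payload 5.6 kg.
Tool frame: the origin (TCP) lies at the very end of the fingers, on their centre line; the grasp point (between the pads) lies 19 mm behind it; z points along the fingers, y is the line along which they close (so a half turn about z gives the same grasp; the last joint's range is limited). The gripper opens to 85 mm and grips with 20 to 120 N. Pads are 22 mm wide; open, the fingers measure 114 mm over their backs; the gripper's body (76 mm by 85 mm) begins 54 mm behind the grasp point. The pads swing forward as they close: fully open they stand 13 mm farther back than shut.
Start: joints at [1.624, 0.255, 0.108, 0, -1.424, -0.285], TCP at [0.126, 0.535, 0.231] pointing down, gripper open.
Joint ranges: [-2.95, 2.95], [-1.21, 1.97], [-1.09, 1.5], [-2.87, 1.71], [-2.94, -0.07], [-3.05, 3.05]. Speed limits (rad/s): [2.57, 2.57, 3.14, 3.14, 3.14, 3.14].

## Interface

Orientations are given as a rotation vector (axis times angle).
In Python, from cell import bot gives the robot as it stands.
- The arm moves only by the tool arm_command, never from a script. Its argument "motion" is a list of rows, each a list of 3 entries, a list of its own where there are three numbers: the opening in per cent of the stroke, from 0 (shut) to 100 (fully open), then the shift along the tool's x, y, z in units of 50 mm (1.0 is 50 mm), then the turn, a rotation vector about the tool's x, y, z in rad. In form: [[gripper, [dx, dy, dz], [ax, ay, az]], ...]. A call has 1 to 12 rows; each row is the pose to reach, as a shift and turn from the pose commanded when the call began, along the tool's axes at that moment; what a row does not reach only later rows make up. A row lasts 1/10 s, in which the tool goes at most 50 mm and 8.59 degrees, less where a joint would pass 70% of its speed; a pose out of reach is approached as far as the arm can. A call with a gripper value outside its range is refused whole. The fingers move at their own pace and stop on an object; "squeeze" is the grip in N (left out, the last holds). Time passes only in rows, so rows that repeat a pose let the fingers close. It gives the time, the measured TCP pose, the force, the opening and the grip force at its end, in the units of the state.
- bot.state(): the state, without advancing time (a new reading comes with each control period).
- bot.snapshot(name): name is "scene" or "top"; returns the picture (400x640x3 uint8, red, green, blue); there is no depth.
- bot.calibration(name): a dict with "fx", "fy", "cx", "cy" (pixels), "dist_coeffs" ([k1, k2, p1, p2, k3] as OpenCV has them; the pictures are not rectified), "R" (3x3) and "t" (3): a world point X has camera coordinates R X + t. Camera axes: x right, y down, z forward; pixel columns grow to the right and rows downward; lengths in m; the calibration is good to about 2 mm. A picture is of the moment at which its call begins. calibration takes no time and is no camera call.
- bot.job_done(): hands the job in; it is judged then, once.
The state is a dict: "t": time; "joint_pos": joint angles; "qvel": joint speeds; "joint_efforts": joint torques, N m; "eef_pos": TCP position; "tool_rot": TCP orientation; "force": force on the tool from outside, world axes, zero at the start; "ft_torque": the same for the moment, N m; "width": finger opening in m; "gripper_force": force on a finger pad.
Only numpy, scipy, OpenCV 4.12 (cv2) and the standard library are available. Lean on these libraries where they do the work, as an engineer would, in place of code of your own. Each camera call takes 0.05 s, during which the arm holds its last target. There are 200 camera calls.

## Working session

There is one attempt and no reset: what is moved stays moved. The work goes in short steps, Python scripts to look and compute and a tool call to move; the robot and the scene stay as the last step left them, time stands still between calls to the robot, and variables do not carry over. Pictures are saved under pics/ and viewed, at most 14 in all, crops included, and the job is handed in when it is done.

Besides the shell and the picture viewer there is one more tool, called after ">>>" by a JSON object that holds its "name" and its "arguments". arm_command: Moves the arm, as the interface text tells. Its arguments: {"type":"object","properties":{"motion":{"type":"array","items":{"type":"array"}},"squeeze":{"type":"number"}},"required":["motion"]}

```bash
mkdir -p pics
python3 - <<'E'
from cell import bot
import cv2
for n in("scene","top"):
    cv2.imwrite(f"pics/{n}0.png",bot.snapshot(n)[:,:,::-1]); c=bot.calibration(n); print(c)
print(bot.state())
E
```

```text
{'fx': 434.7878570919419, 'fy': 434.7878570919419, 'cx': 321.29727599785906, 'cy': 205.3188080186162, 'dist_coeffs': array([-0.08739439,  0.        ,  0.        ,  0.        ,  0.        ]), 'R': array([[-0.87478732,  0.48449411, -0.0035505 ],
       [ 0.34984517,  0.62656576, -0.69643643],
       [-0.33519473, -0.61047588, -0.7176097 ]]), 't': array([ 0.44669674, -0.13373862,  1.01265093])}
{'fx': 406.45110818296456, 'fy': 406.45110818296456, 'cx': 321.2488958500164, 'cy': 198.10395511510913, 'dist_coeffs': array([-0.03111688,  0.        ,  0.        ,  0.        ,  0.        ]), 'R': array([[-0.01303883, -0.99986408, -0.01008979],
       [-0.99372597,  0.01407843, -0.11095262],
       [ 0.11107959,  0.0085798 , -0.99377448]]), 't': array([0.00514018, 0.51203598, 0.76027406])}
{'t': 0.1, 'joint_pos': array([ 1.62358872e+00,  2.55689128e-01,  1.07109481e-01, -4.34783836e-04,
       -1.42391064e+00, -2.84606078e-01]), 'qvel': array([-4.22019418e-06, -2.29064661e-03,  4.02975317e-03, -1.67107828e-03,
       -7.97685139e-05, -1.09999097e-03]), 'joint_efforts': array([-2.02514660e-03, -3.87602735e+01,  2.38474774e+01,  5.37776917e+00,
       -3.76848708e-03,  1.62659326e-06]), 'eef_pos': array([0.12619682, 0.53485648, 0.23047395]), 'tool_rot': array([ 3.11877151e+00, -3.63215641e-01, -2.19047598e-04]), 'force': array([-0.48495133, -0.90242165,  0.54350308]), 'ft_torque': array([ 0.01242074, -0.00905005, -0.03716274]), 'gripper_force': 0.0, 'width': 0.08544201832522204}
```

View pics/scene0.png

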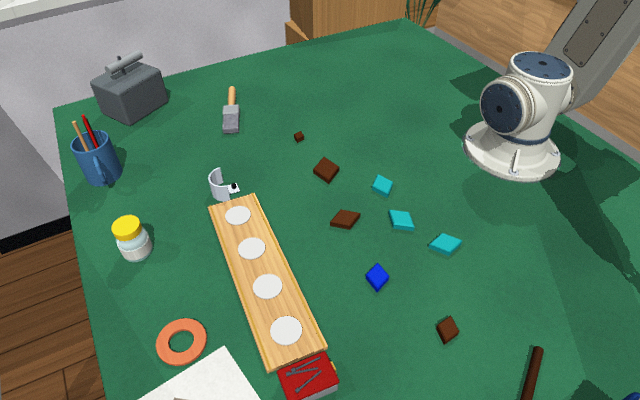

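View pics/top0.png

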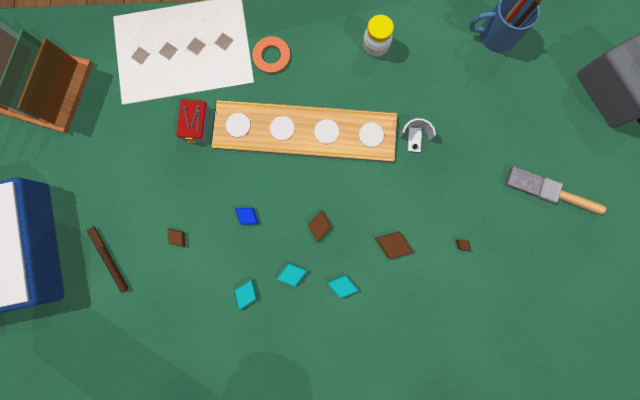

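The tin (191,120 in the top view) is at the +y end, so disc_a gets the smallest. In the top view I take these as the brown diamonds:
- **Medium:** (176,237)
- **Large:** (320,226)
- **Largest:** (394,245)
- **Small:** (463,244)

Things that could be mistaken for them:
- **Blue diamond:** (246,216)
- **Turquoise diamonds:** (246,294), (292,275) and (343,287)
- **Printed diamonds on the paper:** around (180,48)
- **Brown stick:** (107,260)

Next I'll fit the slab models in both views.

```bash
cat > h.py <<'E'
import numpy as np, cv2
from cell import bot
from scipy.optimize import minimize
from scipy.spatial.transform import Rotation as Ro
def proj(n,X):
    c=bot.calibration(n); K=np.array([[c['fx'],0,c['cx']],[0,c['fy'],c['cy']],[0,0,1]])
    return cv2.projectPoints(np.float64(X).reshape(-1,1,3),cv2.Rodrigues(c['R'])[0],c['t'],K,c['dist_coeffs'])[0][:,0]
def ray(n,uv,z):
    c=bot.calibration(n); K=np.array([[c['fx'],0,c['cx']],[0,c['fy'],c['cy']],[0,0,1]])
    p=cv2.undistortPoints(np.float64([[uv]]),K,c['dist_coeffs'])[0,0]
    d=c['R'].T@[p[0],p[1],1]; C=-c['R'].T@c['t']; return C+d*(z-C[2])/d[2]
SZ=dict(small=(34,25),medium=(49,36),large=(65,47),largest=(80,58),blue=(56,41))
def verts(p,s,z0):
    a,b=np.array(SZ[s])/2000; c,si=np.cos(p[2]),np.sin(p[2])
    q=np.array([[a,0],[0,b],[-a,0],[0,-b]]); out=[]
    for z,k in((0,0),(.012,0),(.014,.002)):
        r=q*(1-k/(a*np.sin(np.radians(36)))); out+= [[p[0]+x*c-y*si,p[1]+x*si+y*c,z0+z] for x,y in r]
    return np.array(out)
def mask(im,col):
    h,s,v=[x.astype(int) for x in cv2.split(cv2.cvtColor(im,cv2.COLOR_RGB2HSV))]
    return ((((h<18)|(h>170))&(s>90)&(v<150)) if col=='brown' else ((h>110)&(h<130)&(s>120))).astype(np.float32)
def fit(ims,s,uv,z0=0):
    x0=ray("top",uv,z0+.01); col='blue' if s=='blue' else 'brown'
    Ms={}
    for n,im in ims.items():
        c=proj(n,[[x0[0],x0[1],z0+.007]])[0].astype(int)-32
        Ms[n]=(c,cv2.resize(mask(im,col)[c[1]:c[1]+64,c[0]:c[0]+64],None,fx=4,fy=4,interpolation=cv2.INTER_LINEAR))
    def cost(p):
        e=0
        for n,(c,m) in Ms.items():
            w=((proj(n,verts(p,s,z0))-c+.5)*4-.5)
            r=np.zeros(m.shape,np.float32); cv2.fillConvexPoly(r,cv2.convexHull((w*16).astype(np.int32)),1,cv2.LINE_8,4)
            e+=np.abs(r-m).sum()/r.sum()
        return e
    best=None
    for y in np.arange(0,np.pi,np.pi/6):
        sx=np.array([[x0[0],x0[1],y]]*4); sx[1,0]+=.006; sx[2,1]+=.006; sx[3,2]+=.3
        r=minimize(cost,sx[0],method='Nelder-Mead',options=dict(initial_simplex=sx,xatol=2e-4,fatol=1e-4))
        if best is None or r.fun<best.fun: best=r
    return best.x,best.fun
def go(x,y,z,yaw):
    "row numbers to reach tool pointing down with tool y-axis at yaw (mod pi) in world"
    s=bot.state(); A=Ro.from_rotvec(s['tool_rot'])
    best=None
    for k in(-2,-1,0,1,2):
        a=yaw+k*np.pi; yv=np.array([np.cos(a),np.sin(a),0]); zv=np.array([0,0,-1.]); 
        B=Ro.from_matrix(np.c_[np.cross(yv,zv),yv,zv]); r=(A.inv()*B).as_rotvec()
        if best is None or np.linalg.norm(r)<np.linalg.norm(best): best=r
    d=A.inv().apply(np.array([x,y,z])-s['eef_pos'])/.05
    print('shift',d.round(3),'turn',best.round(3),'q6',s['joint_pos'][5].round(2),'q1',s['joint_pos'][0].round(2))
E
python3 - <<'E'
from h import *
ims={n:bot.snapshot(n) for n in("scene","top")}
for s,uv in dict(small=(463,244),medium=(176,237),large=(320,226),largest=(394,245),blue=(246,216)).items():
    for k in (("top",),("top","scene")):
        p,f=fit({n:ims[n] for n in k},s,uv); print(s,k,p[:2].round(4),np.degrees(p[2]).round(1),round(f,3))
im=ims["top"]; 
for uv in((238,125),(282,128),(327,132),(371,135)):
    u,v=uv; c=im[v-20:v+20,u-20:u+20].astype(int); m=((c.min(2)>150)).astype(np.uint8)
    n,l,st,ce=cv2.connectedComponentsWithStats(m); i=l[20,20]; q=ce[i]+[u-20,v-20]
    print(q.round(1),st[i,2:5],ray("top",q,.014).round(4))
cv2.imwrite("pics/c1.png",cv2.resize(im[200:270,150:490],None,fx=2.35,fy=2.35,interpolation=2)[:,:,::-1])
E
```

```text
small ('top',) [ 0.4186 -0.2799] 52.4 0.207
small ('top', 'scene') [ 0.4187 -0.2785] 51.4 1.431
medium ('top',) [0.4402 0.2886] 42.1 0.152Traceback (most recent call last):
  File "<stdin>", line 5, in <module>
  File "h.py", line 38, in fit
    r=minimize(cost,sx[0],method='Nelder-Mead',options=dict(initial_simplex=sx,xatol=2e-4,fatol=1e-4))
    res = _minimize_neldermead(fun, x0, args, callback, bounds=bounds,
                               **options)
    fxcc = func(xcc)
    fx = function(np.copy(x), *(wrapper_args + args))
  File "h.py", line 31, in cost
    w=((proj(n,verts(p,s,z0))-c+.5)*4-.5)
        ~~~~^^^^^^^^^^^^^^^^^
  File "h.py", line 6, in proj
    c=bot.calibration(n); K=np.array([[c['fx'],0,c['cx']],[0,c['fy'],c['cy']],[0,0,1]])
ValueError: time passes only in moves, steps and waits
```

```bash
python3 - <<'E'
s=open('h.py').read()
s=s.replace("def proj(","CAL={n:bot.calibration(n) for n in('scene','top')}\ndef proj(",1).replace("c=bot.calibration(n);","c=CAL[n];")
s=s.replace("        Ms[n]=(c,cv2.resize(mask(im,col)[c[1]:c[1]+64,c[0]:c[0]+64],","""        m=mask(im,col)[c[1]:c[1]+64,c[0]:c[0]+64]
        k,l,st,ce=cv2.connectedComponentsWithStats(m.astype(np.uint8))
        i=1+np.argmin([np.hypot(*(q-32))+(50 if a[4]<15 else 0) for q,a in zip(ce[1:],st[1:])]); m=(l==i).astype(np.float32)
        Ms[n]=(c,cv2.resize(m,""")
open('h.py','w').write(s)
E
cat > m.py <<'E'
from h import *
ims={n:bot.snapshot(n) for n in("scene","top")}
for s,uv in dict(small=(463,244),medium=(176,237),large=(320,226),largest=(394,245),blue=(246,216)).items():
    for k in (("top",),("scene",),("top","scene")):
        p,f=fit({n:ims[n] for n in k},s,uv); print(s,k,p[:2].round(4),np.degrees(p[2]).round(1),round(f,3))
im=ims["top"]; 
for uv in((238,125),(282,128),(327,132),(371,135)):
    u,v=uv; c=im[v-20:v+20,u-20:u+20].astype(int); m=((c.min(2)>150)).astype(np.uint8)
    n,l,st,ce=cv2.connectedComponentsWithStats(m); i=l[20,20]; q=ce[i]+[u-20,v-20]
    print(q.round(1),st[i,2:5],ray("top",q,.014).round(4))
cv2.imwrite("pics/c1.png",cv2.resize(im[200:270,150:490],None,fx=2.35,fy=2.35,interpolation=2)[:,:,::-1])
E
python3 m.py
```

```text
small ('top',) [ 0.4186 -0.2799] 52.4 0.207
small ('scene',) [ 0.4195 -0.2769] 47.5 0.176
small ('top', 'scene') [ 0.4187 -0.2786] 51.0 0.432
medium ('top',) [0.4401 0.2883] 42.0 0.155
medium ('scene',) [0.4417 0.2895] 41.4 0.108
medium ('top', 'scene') [0.441  0.2891] 41.3 0.281
large ('top',) [0.4599 0.0031] -8.2 0.103
large ('scene',) [0.4609 0.0047] 172.8 0.112
large ('top', 'scene') [0.4604 0.0036] -6.9 0.239
largest ('top',) [ 0.4203 -0.1429] 69.2 0.09
largest ('scene',) [ 0.4215 -0.141 ] 68.9 0.103
largest ('top', 'scene') [ 0.4207 -0.1425] 68.8 0.211
blue ('top',) [0.4813 0.1476] 55.2 0.122
blue ('scene',) [0.4826 0.1495] 57.6 0.09
blue ('top', 'scene') [0.4819 0.1485] 55.7 0.228
[237.4 124.4] [ 25  24 478] [0.6664 0.1664 0.014 ]
[281.7 127.7] [ 26  25 492] [0.6579 0.0763 0.014 ]
[326.1 130.9] [ 25  25 501] [ 0.6498 -0.0132  0.014 ]
[370.9 134.1] [ 25  25 502] [ 0.6418 -0.1033  0.014 ]
```

View pics/c1.png

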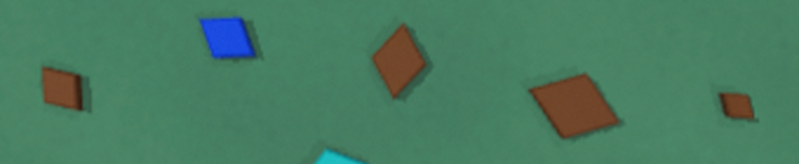

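The sizes, the disc heights and the 90 mm disc spacing all agree with the description. The crop shows the browns left to right as medium, large, largest and small, with blue at (227,37). I'll start with the medium one, closing at -12.7°.

```bash
python3 -c "
from h import *
go(.441,.289,.08,np.radians(-12.7))"
```

```text
shift [7.257 3.344 3.022] turn [ 0.    -0.     1.561] q6 -0.28 q1 1.62
```

>>> {"name": "arm_command", "arguments": {"motion": [[100,[7.257,3.344,3.02],[0,0,1.561]],[100,[7.257,3.344,3.02],[0,0,1.561]],[100,[7.257,3.344,3.02],[0,0,1.561]],[100,[7.257,3.344,3.02],[0,0,1.561]],[100,[7.257,3.344,3.02],[0,0,1.561]],[100,[7.257,3.344,3.02],[0,0,1.561]],[100,[7.257,3.344,3.02],[0,0,1.561]],[100,[7.257,3.344,3.02],[0,0,1.561]],[100,[7.257,3.344,3.02],[0,0,1.561]],[100,[7.257,3.344,3.02],[0,0,1.561]],[100,[7.257,3.344,3.02],[0,0,1.561]],[100,[7.257,3.344,3.02],[0,0,1.561]]], "squeeze": 30}}

```text
t: 1.5
eef_pos: [0.4412, 0.2889, 0.0801]
tool_rot: [1.96, -2.455, 0.0]
force: [-0.0, -0.4, 0.2]
width: 0.0856
gripper_force: 0.0
```

```bash
python3 -c "
from h import *
go(.441,.289,.003,np.radians(-12.7)); s=bot.state(); print(s['t'],s['eef_pos'],s['force'])"
```

```text
shift [-0.002  0.005  1.542] turn [ 0.    -0.    -0.001] q6 -1.1 q1 0.88
1.5 [0.44124789 0.28889166 0.08008105] [-0.04939507 -0.41681244  0.2011718 ]
```

>>> {"name": "arm_command", "arguments": {"motion": [[100,[0,0,0.7],[0,0,0]],[100,[0,0,1.3],[0,0,0]],[100,[0,0,1.54],[0,0,0]],[100,[0,0,1.54],[0,0,0]],[20,[0,0,1.54],[0,0,0]],[0,[0,0,1.54],[0,0,0]],[0,[0,0,1.54],[0,0,0]],[0,[0,0,1.54],[0,0,0]],[0,[0,0,1.54],[0,0,0]],[0,[0,0,1.54],[0,0,0]],[0,[0,0,1.54],[0,0,0]]]}}

```text
t: 2.6
eef_pos: [0.4416, 0.2897, 0.0043]
tool_rot: [-1.961, 2.452, 0.0]
force: [-1.3, 0.1, 5.3]
width: 0.028
gripper_force: 30.2
```

>>> {"name": "arm_command", "arguments": {"motion": [[0,[0,0,-0.1],[0,0,0]],[0,[0,0,-0.5],[0,0,0]],[0,[0,0,-1.2],[0,0,0]],[0,[0,0,-1.5],[0,0,0]],[0,[0,0,-1.5],[0,0,0]]]}}

```text
t: 3.1
eef_pos: [0.4423, 0.2903, 0.081]
tool_rot: [-1.959, 2.449, 0.001]
force: [-0.4, 0.7, -0.0]
width: 0.0278
gripper_force: 29.7
```

```bash
python3 -c "
from h import *
go(.658,.077,.06,np.radians(-5.2));
cv2.imwrite('pics/s1.png',bot.snapshot('scene')[:,:,::-1])"
```

```text
shift [ 3.216 -5.145  0.421] turn [-0.003  0.004 -0.131] q6 -1.1 q1 0.88
```

View pics/s1.png

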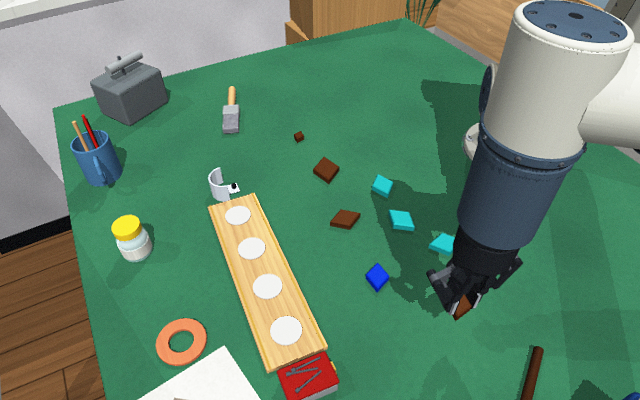

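>>> {"name": "arm_command", "arguments": {"motion": [[0,[3.21,-5.14,0.2],[0,0,-0.131]],[0,[3.21,-5.14,0.2],[0,0,-0.131]],[0,[3.21,-5.14,0.2],[0,0,-0.131]],[0,[3.21,-5.14,0.2],[0,0,-0.131]],[0,[3.21,-5.14,0.2],[0,0,-0.131]],[0,[3.21,-5.14,0.2],[0,0,-0.131]],[0,[3.21,-5.14,0.42],[0,0,-0.131]],[0,[3.21,-5.14,0.42],[0,0,-0.131]],[0,[3.21,-5.14,0.42],[0,0,-0.131]],[0,[3.21,-5.14,0.42],[0,0,-0.131]]]}}

```text
t: 4.15
eef_pos: [0.6557, 0.0772, 0.0575]
tool_rot: [2.12, -2.318, -0.0]
force: [-0.5, 1.2, 0.2]
width: 0.0279
gripper_force: 29.8
```

```bash
python3 -c "
from h import *
go(.658,.077,.0185,np.radians(-5.2));s=bot.state(); print(s['eef_pos'],s['force'])
im=bot.snapshot('scene'); cv2.imwrite('pics/s2.png',cv2.resize(im[190:330,190:330],None,fx=4,fy=4,interpolation=2)[:,:,::-1])"
```

```text
shift [-0.001 -0.045  0.78 ] turn [ 0.    -0.     0.001] q6 -0.44 q1 0.35
[0.65574056 0.07715376 0.05748328] [-0.4856828   1.24587791  0.18513855]
```

View pics/s2.png

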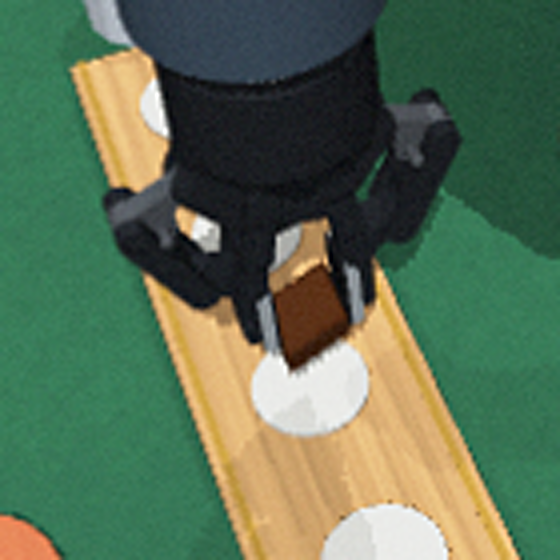

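```bash
python3 -c "
from h import *
v=verts([.656,.077,np.radians(-5.2+54)],'medium',.053)
print(((proj('scene',v)-190)*4).round(0).tolist())"
```

```text
[[287.0, 373.0], [347.0, 331.0], [322.0, 277.0], [263.0, 316.0], [283.0, 355.0], [345.0, 314.0], [319.0, 259.0], [259.0, 298.0], [285.0, 346.0], [338.0, 310.0], [317.0, 262.0], [265.0, 297.0]]
```

The held diamond matches the predicted flat pose, so I'll lower it.

>>> {"name": "arm_command", "arguments": {"motion": [[0,[0,-0.045,0.4],[0,0,0]],[0,[0,-0.045,0.65],[0,0,0]],[0,[0,-0.045,0.76],[0,0,0]],[0,[0,-0.045,0.78],[0,0,0]],[0,[0,-0.045,0.78],[0,0,0]],[60,[0,-0.045,0.78],[0,0,0]],[60,[0,-0.045,0.78],[0,0,0]],[60,[0,-0.045,0.78],[0,0,0]],[60,[0,-0.045,0.3],[0,0,0]],[100,[0,-0.045,-0.7],[0,0,0]],[100,[0,-0.045,-0.7],[0,0,0]],[100,[0,-0.045,-0.7],[0,0,0]]]}}

```text
t: 5.4
eef_pos: [0.6598, 0.0762, 0.0944]
tool_rot: [-2.115, 2.317, -0.003]
force: [0.4, 0.2, -1.0]
width: 0.0853
gripper_force: 0.0
```

```bash
python3 -c "
from h import *
go(.419,-.279,.08,np.radians(-3)); go(.4207,-.1422,.08,np.radians(14.8))"
```

```text
shift [7.513 4.152 0.258] turn [-0.004  0.002 -0.039] q6 -0.44 q1 0.35
shift [4.786 4.366 0.262] turn [-0.004  0.001 -0.349] q6 -0.44 q1 0.35
```

>>> {"name": "arm_command", "arguments": {"motion": [[100,[4.786,4.366,0.26],[0,0,-0.349]],[100,[4.786,4.366,0.26],[0,0,-0.349]],[100,[4.786,4.366,0.26],[0,0,-0.349]],[100,[4.786,4.366,0.26],[0,0,-0.349]],[100,[4.786,4.366,0.26],[0,0,-0.349]],[100,[4.786,4.366,0.26],[0,0,-0.349]],[100,[4.786,4.366,0.26],[0,0,-0.349]],[100,[4.786,4.366,0.26],[0,0,-0.349]],[100,[4.786,4.366,0.26],[0,0,-0.349]],[100,[4.786,4.366,0.26],[0,0,-0.349]]]}}

```text
t: 6.4
eef_pos: [0.4199, -0.1423, 0.079]
tool_rot: [2.489, -1.917, -0.0]
force: [0.2, -0.8, -0.5]
width: 0.0852
gripper_force: 0.0
```

```bash
python3 -c "
from h import *
go(.4207,-.1422,.004,np.radians(14.8))
ims={n:bot.snapshot(n) for n in('scene','top')}
print(fit(ims,'medium',(282,127),.014))"
```

```text
shift [ 1.000e-03 -1.600e-02  1.501e+00] turn [ 0.  0. -0.] q6 0.23 q1 0.03
(array([0.65767767, 0.07495119, 0.87159583]), np.float64(0.27724701166152954))
```

>>> {"name": "arm_command", "arguments": {"motion": [[100,[0,-0.016,0.7],[0,0,0]],[100,[0,-0.016,1.3],[0,0,0]],[100,[0,-0.016,1.5],[0,0,0]],[100,[0,-0.016,1.5],[0,0,0]],[0,[0,-0.016,1.5],[0,0,0]],[0,[0,-0.016,1.5],[0,0,0]],[0,[0,-0.016,1.5],[0,0,0]],[0,[0,-0.016,1.5],[0,0,0]],[0,[0,-0.016,1.5],[0,0,0]],[0,[0,-0.016,1.5],[0,0,0]]]}}

```text
t: 7.5
eef_pos: [0.4214, -0.1425, 0.0057]
tool_rot: [-2.488, 1.916, -0.004]
force: [-2.0, 1.3, 5.2]
width: 0.0457
gripper_force: 30.2
```

>>> {"name": "arm_command", "arguments": {"motion": [[0,[0,0,-0.1],[0,0,0]],[0,[0,0,-0.5],[0,0,0]],[0,[0,0,-1.2],[0,0,0]],[0,[0,0,-1.5],[0,0,0]],[0,[0,0,-1.5],[0,0,0]],[0,[0,0,-1.5],[0,0,0]]]}}

```text
t: 8.1
eef_pos: [0.4201, -0.1423, 0.0794]
tool_rot: [-2.488, 1.917, -0.0]
force: [-1.0, -0.4, -0.6]
width: 0.0455
gripper_force: 31.1
```

```bash
python3 -c "
from h import *
go(.642,-.103,.07,np.radians(-5.2))"
```

```text
shift [ 0.371 -4.491  0.192] turn [-0.001  0.     0.348] q6 0.23 q1 0.03
```

>>> {"name": "arm_command", "arguments": {"motion": [[0,[0.371,-4.49,0.1],[0,0,0.348]],[0,[0.371,-4.49,0.1],[0,0,0.348]],[0,[0.371,-4.49,0.1],[0,0,0.348]],[0,[0.371,-4.49,0.19],[0,0,0.348]],[0,[0.371,-4.49,0.19],[0,0,0.348]],[0,[0.371,-4.49,0.19],[0,0,0.348]],[0,[0.371,-4.49,0.19],[0,0,0.348]],[0,[0.371,-4.49,0.19],[0,0,0.348]],[0,[0.371,-4.49,0.19],[0,0,0.348]]]}}

```text
t: 9.0
eef_pos: [0.6412, -0.1033, 0.07]
tool_rot: [2.119, -2.319, -0.0]
force: [-0.1, 0.7, -1.0]
width: 0.0459
gripper_force: 31.2
```

```bash
python3 -c "
from h import *
go(.642,-.103,.0195,np.radians(-5.2))
im=bot.snapshot('scene'); v=proj('scene',verts([*bot.state()['eef_pos'][:2],np.radians(-5.2+54)],'largest',bot.state()['eef_pos'][2]-.005))
cv2.polylines(im,[cv2.convexHull(v.astype(np.int32))],True,(0,255,0),1)
cv2.imwrite('pics/s3.png',cv2.resize(im[130:270,160:300],None,fx=4,fy=4,interpolation=2)[:,:,::-1])"
```

```text
shift [-0.008 -0.016  1.009] turn [0. 0. 0.] q6 -0.17 q1 0.08
```

View pics/s3.png

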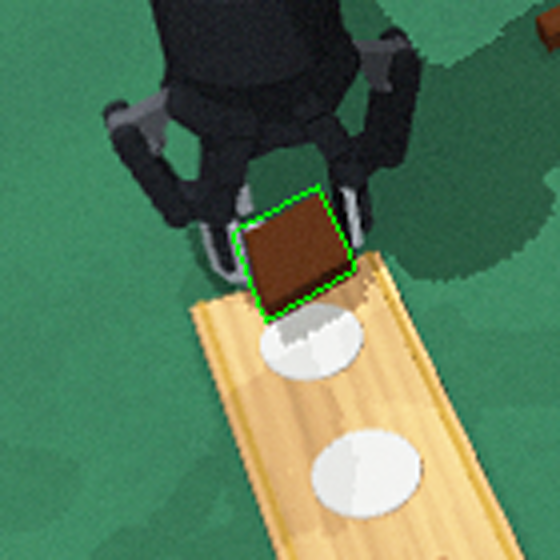

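>>> {"name": "arm_command", "arguments": {"motion": [[0,[0,-0.016,0.4],[0,0,0]],[0,[0,-0.016,0.8],[0,0,0]],[0,[0,-0.016,0.97],[0,0,0]],[0,[0,-0.016,1.0],[0,0,0]],[0,[0,-0.016,1.0],[0,0,0]],[80,[0,-0.016,1.0],[0,0,0]],[80,[0,-0.016,1.0],[0,0,0]],[80,[0,-0.016,1.0],[0,0,0]],[90,[0,-0.016,0.5],[0,0,0]],[100,[0,-0.016,-0.4],[0,0,0]],[100,[0,-0.016,-0.4],[0,0,0]],[100,[0,-0.016,-0.4],[0,0,0]]]}}

```text
t: 10.25
eef_pos: [0.6439, -0.1031, 0.0916]
tool_rot: [-2.117, 2.317, -0.004]
force: [-0.5, -0.4, -0.7]
width: 0.0851
gripper_force: 0.0
```

```bash
python3 -c "
from h import *
go(.419,-.279,.08,np.radians(-3)); go(.4604,.0036,.08,np.radians(47.1)); go(.4604,.0036,.08,np.radians(-60.9))"
```

```text
shift [3.909 4.165 0.215] turn [-0.004  0.001 -0.038] q6 -0.17 q1 0.08
shift [-1.795  3.848  0.22 ] turn [-0.004 -0.001 -0.912] q6 -0.17 q1 0.08
shift [-1.795  3.848  0.22 ] turn [-0.003  0.002  0.973] q6 -0.17 q1 0.08
```

>>> {"name": "arm_command", "arguments": {"motion": [[100,[3.909,4.165,0.0],[0,0,-0.038]],[100,[3.909,4.165,0.0],[0,0,-0.038]],[100,[3.909,4.165,0.0],[0,0,-0.038]],[100,[3.909,4.165,0.0],[0,0,-0.038]],[100,[3.909,4.165,0.21],[0,0,-0.038]],[60,[3.909,4.165,0.21],[0,0,-0.038]],[60,[3.909,4.165,0.21],[0,0,-0.038]],[60,[3.909,4.165,0.21],[0,0,-0.038]],[60,[3.909,4.165,0.21],[0,0,-0.038]]]}}

```text
t: 11.15
eef_pos: [0.4184, -0.2788, 0.079]
tool_rot: [2.163, -2.278, -0.0]
force: [0.5, 0.8, 0.1]
width: 0.0512
gripper_force: 0.0
```

```bash
python3 -c "
from h import *
go(.419,-.2788,.005,np.radians(-3))
ims={n:bot.snapshot(n) for n in('scene','top')}
print(fit(ims,'largest',(371,134),.014),fit({'scene':ims['scene']},'largest',(371,134),.014))"
```

```text
shift [-1.00e-03 -1.30e-02  1.48e+00] turn [0.    0.    0.001] q6 0.22 q1 -0.28
(array([ 0.64157785, -0.1036058 ,  0.85303089]), np.float64(0.20489317178726196)) (array([ 0.64229798, -0.1012283 ,  0.84870299]), np.float64(0.06779016554355621))
```

>>> {"name": "arm_command", "arguments": {"motion": [[60,[0,-0.01,0.7],[0,0,0]],[60,[0,-0.01,1.3],[0,0,0]],[60,[0,-0.01,1.48],[0,0,0]],[60,[0,-0.01,1.48],[0,0,0]],[0,[0,-0.01,1.48],[0,0,0]],[0,[0,-0.01,1.48],[0,0,0]],[0,[0,-0.01,1.48],[0,0,0]],[0,[0,-0.01,1.48],[0,0,0]],[0,[0,-0.01,1.48],[0,0,0]],[0,[0,-0.01,1.48],[0,0,0]]]}}

```text
t: 12.25
eef_pos: [0.4197, -0.2795, 0.0069]
tool_rot: [-2.162, 2.277, -0.005]
force: [-0.6, 1.1, 5.6]
width: 0.0185
gripper_force: 30.7
```

>>> {"name": "arm_command", "arguments": {"motion": [[0,[0,0,-0.1],[0,0,0]],[0,[0,0,-0.5],[0,0,0]],[0,[0,0,-1.2],[0,0,0]],[0,[0,0,-1.7],[0,0,0]],[0,[0,0,-1.7],[0,0,0]],[0,[0,0,-1.7],[0,0,0]]]}}

```text
t: 12.85
eef_pos: [0.4185, -0.2791, 0.0909]
tool_rot: [-2.162, 2.278, -0.002]
force: [-0.3, 0.4, -0.1]
width: 0.0189
gripper_force: 30.0
```

```bash
python3 -c "
from h import *
go(.6665,.167,.09,np.radians(-5.2))"
```

```text
shift [-9.168 -4.487  0.024] turn [-0.001  0.     0.038] q6 0.22 q1 -0.28
```

>>> {"name": "arm_command", "arguments": {"motion": [[0,[-9.168,-4.487,0],[0,0,0.038]],[0,[-9.168,-4.487,0],[0,0,0.038]],[0,[-9.168,-4.487,0],[0,0,0.038]],[0,[-9.168,-4.487,0],[0,0,0.038]],[0,[-9.168,-4.487,0],[0,0,0.038]],[0,[-9.168,-4.487,0],[0,0,0.038]],[0,[-9.168,-4.487,0],[0,0,0.038]],[0,[-9.168,-4.487,0],[0,0,0.038]],[0,[-9.168,-4.487,0],[0,0,0.038]],[0,[-9.168,-4.487,0],[0,0,0.038]],[0,[-9.168,-4.487,0],[0,0,0.038]],[0,[-9.168,-4.487,0],[0,0,0.038]]]}}

```text
t: 14.05
eef_pos: [0.6658, 0.1686, 0.0876]
tool_rot: [2.119, -2.314, -0.002]
force: [0.4, -1.6, -1.2]
width: 0.0186
gripper_force: 30.0
```

>>> {"name": "arm_command", "arguments": {"motion": [[0,[0,0,0.5],[0,0,0]],[0,[0,0,0.5],[0,0,0]],[0,[0,0,0.5],[0,0,0]]]}}

```text
t: 14.35
eef_pos: [0.6654, 0.1655, 0.0648]
tool_rot: [2.116, -2.318, -0.001]
force: [-0.3, 0.5, 0.3]
width: 0.0188
gripper_force: 30.0
```

```bash
python3 -c "
from h import *
go(.6665,.167,.0205,np.radians(-5.2))
im=bot.snapshot('scene'); v=proj('scene',verts([*bot.state()['eef_pos'][:2],np.radians(-5.2+54)],'small',bot.state()['eef_pos'][2]-.0065))
cv2.polylines(im,[cv2.convexHull(v.astype(np.int32))],True,(0,255,0),1)
cv2.imwrite('pics/s4.png',cv2.resize(im[230:370,220:360],None,fx=4,fy=4,interpolation=2)[:,:,::-1])"
```

```text
shift [-0.033 -0.021  0.886] turn [ 0.002 -0.002 -0.   ] q6 -0.56 q1 0.47
```

View pics/s4.png

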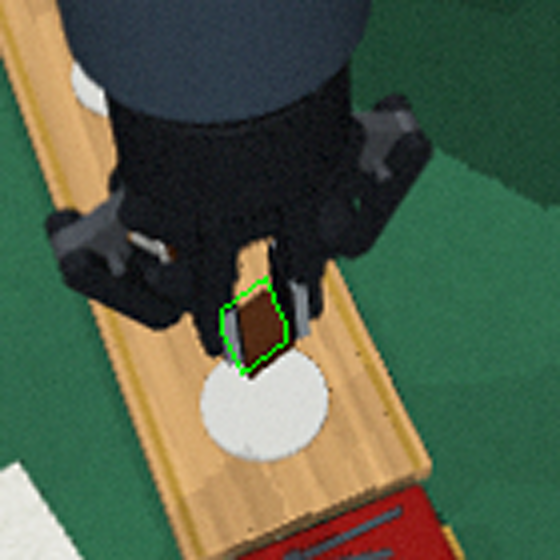

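>>> {"name": "arm_command", "arguments": {"motion": [[0,[-0.02,-0.021,0.4],[0,0,0]],[0,[-0.02,-0.021,0.7],[0,0,0]],[0,[-0.02,-0.021,0.85],[0,0,0]],[0,[-0.02,-0.021,0.88],[0,0,0]],[0,[-0.02,-0.021,0.88],[0,0,0]],[50,[-0.02,-0.021,0.88],[0,0,0]],[50,[-0.02,-0.021,0.88],[0,0,0]],[50,[-0.02,-0.021,0.88],[0,0,0]],[50,[-0.02,-0.021,0.4],[0,0,0]],[60,[-0.02,-0.021,-0.6],[0,0,0]],[100,[-0.02,-0.021,-0.6],[0,0,0]],[100,[-0.02,-0.021,-0.6],[0,0,0]]]}}

```text
t: 15.6
eef_pos: [0.6685, 0.1685, 0.0977]
tool_rot: [-2.116, 2.316, -0.002]
force: [0.6, 0.5, -1.6]
width: 0.0779
gripper_force: 0.0
```

```bash
python3 -c "
from h import *
go(.4604,.0036,.08,np.radians(47.1)); go(.4604,.0036,.08,np.radians(-60.9))"
```

```text
shift [3.659 3.851 0.33 ] turn [-0.005  0.    -0.912] q6 -0.56 q1 0.47
shift [3.659 3.851 0.33 ] turn [-0.002  0.004  0.973] q6 -0.56 q1 0.47
```

>>> {"name": "arm_command", "arguments": {"motion": [[100,[3.659,3.85,0],[0,0,-0.912]],[100,[3.659,3.85,0],[0,0,-0.912]],[100,[3.659,3.85,0],[0,0,-0.912]],[100,[3.659,3.85,0],[0,0,-0.912]],[100,[3.659,3.85,0.33],[0,0,-0.912]],[100,[3.659,3.85,0.33],[0,0,-0.912]],[100,[3.659,3.85,0.33],[0,0,-0.912]],[100,[3.659,3.85,0.33],[0,0,-0.912]],[100,[3.659,3.85,0.33],[0,0,-0.912]],[100,[3.659,3.85,0.33],[0,0,-0.912]],[100,[3.659,3.85,0.33],[0,0,-0.912]]]}}

```text
t: 16.7
eef_pos: [0.4598, 0.0035, 0.0786]
tool_rot: [2.924, -1.149, -0.0]
force: [0.2, 0.5, -0.3]
width: 0.0853
gripper_force: 0.0
```

```bash
python3 -c "
from h import *
go(.4604,.0036,.005,np.radians(47.1))
ims={n:bot.snapshot(n) for n in('scene','top')}
print(fit(ims,'small',(238,124),.014),fit({'scene':ims['scene']},'small',(238,124),.014))"
```

```text
shift [ 0.007 -0.011  1.473] turn [ 0.  0. -0.] q6 0.47 q1 0.35
(array([0.66728139, 0.16895169, 0.85832435]), np.float64(0.3507348597049713)) (array([0.66738568, 0.16935584, 0.83140023]), np.float64(0.13299936056137085))
```

Small is within about 2 mm of its disc centre. Next I'll grip the large one.

>>> {"name": "arm_command", "arguments": {"motion": [[100,[0.007,-0.01,0.7],[0,0,0]],[100,[0.007,-0.01,1.3],[0,0,0]],[100,[0.007,-0.01,1.48],[0,0,0]],[100,[0.007,-0.01,1.48],[0,0,0]],[0,[0.007,-0.01,1.48],[0,0,0]],[0,[0.007,-0.01,1.48],[0,0,0]],[0,[0.007,-0.01,1.48],[0,0,0]],[0,[0.007,-0.01,1.48],[0,0,0]],[0,[0.007,-0.01,1.48],[0,0,0]],[0,[0.007,-0.01,1.48],[0,0,0]],[0,[0.007,-0.01,1.48],[0,0,0]]]}}

```text
t: 17.9
eef_pos: [0.4607, 0.0034, 0.0059]
tool_rot: [-2.923, 1.148, -0.003]
force: [-2.0, 1.0, 6.2]
width: 0.0368
gripper_force: 29.9
```

>>> {"name": "arm_command", "arguments": {"motion": [[0,[0,0,-0.1],[0,0,0]],[0,[0,0,-0.5],[0,0,0]],[0,[0,0,-1.2],[0,0,0]],[0,[0,0,-1.5],[0,0,0]],[0,[0,0,-1.5],[0,0,0]],[0,[0,0,-1.5],[0,0,0]]]}}

```text
t: 18.5
eef_pos: [0.4595, 0.0032, 0.0796]
tool_rot: [-2.923, 1.149, 0.0]
force: [0.1, 0.3, -1.2]
width: 0.0367
gripper_force: 30.4
```

```bash
python3 -c "
from h import *
go(.650,-.013,.07,np.radians(-5.2))"
```

```text
shift [ 3.011 -2.358  0.192] turn [-0.     0.001  0.912] q6 0.47 q1 0.35
```

>>> {"name": "arm_command", "arguments": {"motion": [[0,[3.01,-2.36,0],[0,0,0.912]],[0,[3.01,-2.36,0],[0,0,0.912]],[0,[3.01,-2.36,0],[0,0,0.912]],[0,[3.01,-2.36,0],[0,0,0.912]],[0,[3.01,-2.36,0],[0,0,0.912]],[0,[3.01,-2.36,0.19],[0,0,0.912]],[0,[3.01,-2.36,0.19],[0,0,0.912]],[0,[3.01,-2.36,0.19],[0,0,0.912]],[0,[3.01,-2.36,0.19],[0,0,0.912]],[0,[3.01,-2.36,0.19],[0,0,0.912]]]}}

```text
t: 19.5
eef_pos: [0.6505, -0.0128, 0.0708]
tool_rot: [-2.121, 2.317, -0.001]
force: [-0.1, 0.3, 0.2]
width: 0.0368
gripper_force: 30.4
```

```bash
python3 -c "
from h import *
go(.650,-.013,.0195,np.radians(-5.2))
im=bot.snapshot('scene'); v=proj('scene',verts([*bot.state()['eef_pos'][:2],np.radians(-5.2-54)],'large',bot.state()['eef_pos'][2]-.0055))
cv2.polylines(im,[cv2.convexHull(v.astype(np.int32))],True,(0,255,0),1)
cv2.imwrite('pics/s5.png',cv2.resize(im[150:290,180:320],None,fx=4,fy=4,interpolation=2)[:,:,::-1])"
```

```text
shift [0.005 0.009 1.025] turn [-0.001  0.     0.003] q6 -0.31 q1 0.22
```

View pics/s5.png

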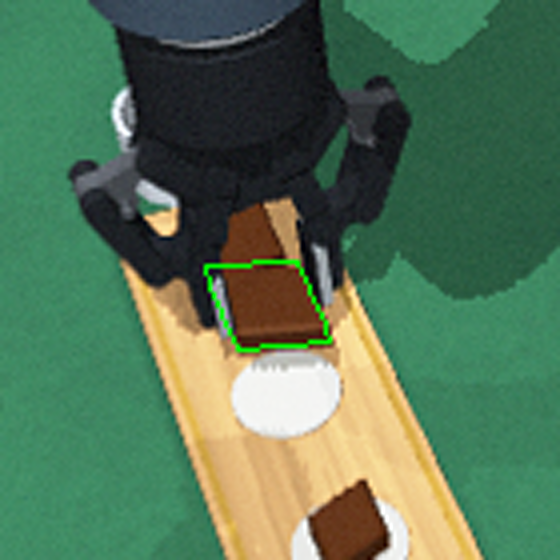

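>>> {"name": "arm_command", "arguments": {"motion": [[0,[0,0.005,0.4],[0,0,0]],[0,[0,0.005,0.8],[0,0,0]],[0,[0,0.005,0.99],[0,0,0]],[0,[0,0.005,1.02],[0,0,0]],[0,[0,0.005,1.02],[0,0,0]],[70,[0,0.005,1.02],[0,0,0]],[70,[0,0.005,1.02],[0,0,0]],[70,[0,0.005,1.02],[0,0,0]],[80,[0,0.005,0.5],[0,0,0]],[100,[0,0.005,-0.5],[0,0,0]],[100,[0,0.005,-0.7],[0,0,0]],[100,[0,0.005,-0.7],[0,0,0]]]}}

```text
t: 20.75
eef_pos: [0.6522, -0.0127, 0.109]
tool_rot: [-2.116, 2.315, -0.006]
force: [-0.7, -0.3, 0.0]
width: 0.0852
gripper_force: 0.0
```

>>> {"name": "arm_command", "arguments": {"motion": [[100,[0,5,-2],[0,0,0]],[100,[0,5,-2],[0,0,0]],[100,[0,5,-2],[0,0,0]],[100,[0,5,-2],[0,0,0]],[100,[0,5,-2],[0,0,0]],[100,[0,5,-2],[0,0,0]],[100,[0,5,-2],[0,0,0]],[100,[0,5,-2],[0,0,0]]]}}

```text
t: 21.55
eef_pos: [0.4011, 0.0097, 0.2051]
tool_rot: [-2.12, 2.318, 0.0]
force: [-0.4, 0.1, -1.3]
width: 0.0855
gripper_force: 0.0
```

```bash
python3 -c "
from h import *
ims={n:bot.snapshot(n) for n in('scene','top')}
for s,uv,z in(('small',(238,124),.014),('medium',(282,128),.014),('large',(326,131),.014),('largest',(371,134),.014),('blue',(246,216),0)):
    print(s,*[fit({n:ims[n]},s,uv,z)for n in ims])
a=ims['scene'][180:350,180:400]
cv2.imwrite('pics/f.png',cv2.resize(a,None,fx=3.4,fy=3.4,interpolation=2)[:,:,::-1])"
```

```text
small (array([0.66746522, 0.16924925, 0.83892694]), np.float64(0.13948474824428558)) (array([0.667314  , 0.1685135 , 0.86471589]), np.float64(0.20834313333034515))
medium (array([0.65748792, 0.07524186, 0.84290225]), np.float64(0.11723322421312332)) (array([0.65748464, 0.0745464 , 0.90468634]), np.float64(0.16703540086746216))
large (array([ 0.64973899, -0.01167143,  2.09730674]), np.float64(0.09393882006406784)) (array([ 0.6491739 , -0.01338698,  2.10812092]), np.float64(0.11403388530015945))
largest (array([ 0.64233381, -0.10115823,  0.84936864]), np.float64(0.06670466810464859)) (array([ 0.64097273, -0.10474661,  0.84821322]), np.float64(0.07080753892660141))Traceback (most recent call last):
  File "<string>", line 5, in <module>
    print(s,*[fit({n:ims[n]},s,uv,z)for n in ims])
              ~~~^^^^^^^^^^^^^^^^^^^
  File "h.py", line 30, in fit
    i=1+np.argmin([np.hypot(*(q-32))+(50 if a[4]<15 else 0) for q,a in zip(ce[1:],st[1:])]); m=(l==i).astype(np.float32)
        ~~~~~~~~~^^^^^^^^^^^^^^^^^^^^^^^^^^^^^^^^^^^^^^^^^^^^^^^^^^^^^^^^^^^^^^^^^^^^^^^^^^
    return _wrapfunc(a, 'argmin', axis=axis, out=out, **kwds)
    return _wrapit(obj, method, *args, **kwds)
    result = getattr(arr, method)(*args, **kwds)
ValueError: attempt to get argmin of an empty sequence
```

```bash
python3 -c "
from h import *
ims={n:bot.snapshot(n) for n in('scene','top')}
cv2.imwrite('pics/f.png',np.vstack([ims['scene'][170:370,150:450],ims['top'][90:290,150:450]])[:,:,::-1])
try: print(fit({'top':ims['top']},'blue',(246,216)))
except Exception as e: print(e)
print(bot.state()['qvel'].round(3))"
```

```text
attempt to get argmin of an empty sequence
[ 0.001 -0.002  0.002  0.001 -0.001 -0.003]
```

View pics/f.png

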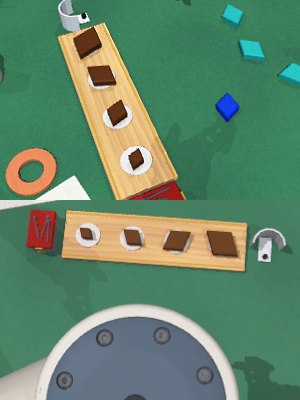

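The four browns lie flat and in size order on their discs, smallest next to the tin. In the scene view the blue diamond is still at (377,277), where it started.

```bash
python3 -c "
from cell import bot
print(bot.job_done())"
```

```text
the job is handed in; nothing more can be done
None
```

I handed the job in at about 22 s: the four brown diamonds lie flat in size order, smallest beside the nail tin on disc_a to largest on disc_d, each measured within about 3 mm of its disc centre, with the blue diamond in the same place in the image; no verdict was returned.

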